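# Press a food box lid shut all round

### The arm

A 6-joint arm with a two-finger parallel gripper is mounted at the origin on the work surface. World frame = base frame: x ahead of the robot, y to its left, z up, the work surface at z = 0. Lengths are in m, angles in rad, forces in N, time in s.
With the tool pointing down it reaches from about 0.35 to 0.8 m from the base axis. Payload 7.3 kg.
Tool frame: the origin (TCP) lies on the centre line of the jaws, within the pads' length; the fingertips stand r.nose_length ahead of it and the grasp point (between the pads) lies 6 mm ahead of it (r.nose_length is the distance from the TCP to the fingertips, in m); z points along the fingers, y is the direction in which the jaws open and shut (so a half turn about z gives the same grasp; the last joint's range is limited). The gripper opens to 85 mm and grips with 20 to 120 N. Pads are 22 mm wide; open, the fingers measure 114 mm over their backs; the gripper's body (76 mm by 85 mm) begins 54 mm behind the grasp point. The pads swing forward as they close: fully open they stand 13 mm farther back than shut.
Start: joints at [1.187, 0.342, 1.524, -0, 1.275, -0.146], TCP at [0.124, 0.51, 0.256] pointing down, gripper open.
Joint ranges: [-2.53, 2.53], [-0.77, 2.02], [0.04, 2.7], [-1, 4.14], [0.28, 2.66], [-3.11, 3.11]. Speed limits (rad/s): [2.57, 2.57, 3.14, 3.14, 3.14, 3.14].

### API

Orientations are given as a 3x3 rotation matrix whose columns are the frame's x, y, z axes.
In Python, from cell import r gives the robot as it stands.
- The arm moves only by the tool servo_tool, never from a script. Its argument "increments" is a list of rows, each a list of 7 numbers: the closure in counts, from 0 (fully open) to 255 (shut), then the shift along the tool's x, y, z in mm, then the turn, a rotation vector about the tool's x, y, z in rad. A call has 1 to 10 rows; each row shifts and turns the commanded pose from where the row before left it, along the tool's axes as they then stand; what a row does not reach is not made up. A row lasts 1/8 s, in which the tool goes at most 62.5 mm and 10.7 degrees, less where a joint would pass 70% of its speed; a pose out of reach is approached as far as the arm can. A call is refused whole if a number of a shift passes 62.5 or a number of a turn 0.188, either way. A call with a gripper value outside its range is refused whole. The fingers move at their own pace and stop on an object; "grip_force" is the grip in N (left out, the last holds). Time passes only in rows, so rows that do not move let the fingers close. It gives the time, the measured TCP pose, the force and the opening at its end, in the units of the state.
- r.state(): the state, without advancing time (a new reading comes with each control period).
- r.capture(name): name is "scene" or "side" or "wrist"; returns a dict with "color" (400x640x3 uint8, red, green, blue), "vertical_fov" (degrees; the focal length in pixels is half the picture's height over the tangent of half this angle, whatever the lens; pixels are square), "cx", "cy" (the principal point, pixels), "dist_coeffs" ([k1, k2, p1, p2, k3] as OpenCV has them; the pictures are not rectified), "xyz" and "attitude" of the camera in the world. Camera axes: x right, y up, looking along -z (the intrinsics and any distortion apply to the point x, -y, -z); pixel columns grow to the right and rows downward; lengths in m; the calibration is good to about 2 mm. A picture is of the moment at which its call begins. There is no depth.
- r.finish_job(): hands the job in, once; it reports no verdict.
The state is a dict: "clock": time; "qpos": joint angles; "dq": joint speeds; "effort": joint torques, N m; "ee_pos": TCP position; "orientation": TCP orientation; "force": force on the tool from outside, world axes, zero at the start; "torque": the same for the moment, N m; "finger_gap": opening from 0.0 (shut) to 1.0 (fully open).
Only numpy, scipy, OpenCV 4.12 (cv2) and the standard library are available. Lean on these libraries where they do the work, as an engineer would, in place of code of your own. Each camera call takes 0.05 s, during which the arm holds its last target.

### The job

The lid lies on the food box but its rim has sprung up on all four sides. Press down the four rim sections with the fingertips, one after the other, until each clicks shut and the whole rim is flush. Only press: do not pick up or tip the box or push it away from its place, and leave the jar, cup and spoon where they are.

Things in the scene. Friction and masses are not known exactly. Their poses are not given: they have to be found in the camera images.
- foodbox: Loose clear box of tomatoes, 0.9 to 1.7 kg, with a white snap-fit lid, 140 mm along its x, 190 mm along its y. Origin: centre of the underside, z up. The lid's middle panel (80 by 130 mm, top 66 mm up) and its 30 mm square corners are seated; between corners each side of the rim is a separate section. Bench scales and a bowl, up to 0.2 m high, stand clear, over 0.4 m to the left and right of the robot.
- rim_far_pad (a point): Where to press the lid's rim section on the box's +x (long side): the middle of the top of its raised bead (bead 9 mm wide, 5 mm high, 128 mm long). The section is 128 mm long and 30 mm wide, hinged along its inner edge, 25.5 mm inwards from this point and 64 mm above the box's underside. When shut this point is 70 mm above the box's underside; sprung up it is 4 to 8 mm higher. The point moves with the section.
- rim_far (a joint): Lift angle of that rim section (rad): 0 is fully home, clicked shut and flush; it starts somewhere between 0.18 and 0.32 (its upper stop). A tight fit: it resists with about 8 N at the bead, more when pressed nearer its hinge, and stays where it is pressed to, so it must be pressed right down to its hard stop at 0.
- rim_near_pad (a point): Where to press the lid's rim section on the box's -x (long side): the middle of the top of its raised bead (bead 9 mm wide, 5 mm high, 128 mm long). The section is 128 mm long and 30 mm wide, hinged along its inner edge, 25.5 mm inwards from this point and 64 mm above the box's underside. When shut this point is 70 mm above the box's underside; sprung up it is 4 to 8 mm higher. The point moves with the section.
- rim_near (a joint): Lift angle of that rim section (rad): 0 is fully home, clicked shut and flush; it starts somewhere between 0.18 and 0.32 (its upper stop). A tight fit: it resists with about 8 N at the bead, more when pressed nearer its hinge, and stays where it is pressed to, so it must be pressed right down to its hard stop at 0.
- rim_left_pad (a point): Where to press the lid's rim section on the box's +y (short side): the middle of the top of its raised bead (bead 9 mm wide, 5 mm high, 78 mm long). The section is 78 mm long and 30 mm wide, hinged along its inner edge, 25.5 mm inwards from this point and 64 mm above the box's underside. When shut this point is 70 mm above the box's underside; sprung up it is 4 to 8 mm higher. The point moves with the section.
- rim_left (a joint): Lift angle of that rim section (rad): 0 is fully home, clicked shut and flush; it starts somewhere between 0.18 and 0.32 (its upper stop). A tight fit: it resists with about 8 N at the bead, more when pressed nearer its hinge, and stays where it is pressed to, so it must be pressed right down to its hard stop at 0.
- rim_right_pad (a point): Where to press the lid's rim section on the box's -y (short side): the middle of the top of its raised bead (bead 9 mm wide, 5 mm high, 78 mm long). The section is 78 mm long and 30 mm wide, hinged along its inner edge, 25.5 mm inwards from this point and 64 mm above the box's underside. When shut this point is 70 mm above the box's underside; sprung up it is 4 to 8 mm higher. The point moves with the section.
- rim_right (a joint): Lift angle of that rim section (rad): 0 is fully home, clicked shut and flush; it starts somewhere between 0.18 and 0.32 (its upper stop). A tight fit: it resists with about 8 N at the bead, more when pressed nearer its hinge, and stays where it is pressed to, so it must be pressed right down to its hard stop at 0.
- jar: Closed amber glass spice jar with steel cap, 54 mm across, 85 mm high, beside the box; origin at the centre of its underside. Leave it alone.
- cup: Open steel cup, 64 mm across, 70 mm high, beside the box; origin at the centre of its underside. Leave it alone.
- spoon: Steel spoon, 180 mm long, lying on the counter beyond the box; its length is its x axis. Leave it alone.
Things that resemble listed ones, but are neither listed nor needed, are in the scene too. Leave any blue, orange or turquoise look-alike of the foodbox alone.

How it is judged:
By the outcome, as a careful person would: the job done as asked, in the order asked, and still so for the second after the job is handed in, with the robot touching nothing.
It also fails if it takes over 48 s, if anything falls off the work surface, if the arm or the gripper's body presses on something with over 40 N, if the wrist force passes 120 N, or if a joint passes its speed limit or range.

## Working session

There is one attempt and no reset: what is moved stays moved. The work goes in short steps, Python scripts to look and compute and a tool call to move; the robot and the scene stay as the last step left them, time stands still between calls to the robot, and variables do not carry over. Pictures are saved under pics/ and viewed, and the job is handed in when it is done.

Besides the shell and the picture viewer there is one more tool, called after "Emit:" as a command line: name --pt "numbers of a row" for each row, then --argument value for the rest. servo_tool: Moves the arm, as the interface text tells. Its arguments: {"type":"object","properties":{"increments":{"type":"array","items":{"type":"array","items":{"type":"number"}}},"grip_force":{"type":"number"}},"required":["increments"]}

```bash
ls; mkdir -p pics
python3 - <<'E'
from cell import r
import cv2
print(r.nose_length)
s=r.state(); print(s)
for n in ("scene","side","wrist"):
    c=r.capture(n); cv2.imwrite(f"pics/{n}0.png",c["color"][:,:,::-1])
    print(n,{k:v for k,v in c.items() if k!="color"})
E
```

```text
pics
0.025
{'clock': 0.0, 'qpos': array([ 1.18702419e+00,  3.42721521e-01,  1.52500761e+00,  1.12097013e-05,
        1.27539555e+00, -1.46019857e-01]), 'dq': array([-0.00190313, -0.00027498, -0.00037022,  0.00042097, -0.00076141,
       -0.00032455]), 'effort': array([ 3.23444137e-04, -4.33656979e+01, -2.46014714e+01, -6.60946012e-05,
        7.93694810e-03,  2.68004038e-05]), 'ee_pos': array([0.12349773, 0.50990068, 0.25562984]), 'orientation': array([[-9.71868972e-01,  2.35521466e-01, -5.83564266e-04],
       [ 2.35522073e-01,  9.71867968e-01, -1.41656362e-03],
       [ 2.33516276e-04, -1.51415650e-03, -9.99998826e-01]]), 'force': array([-0.0054034 , -0.47371276, -0.20443458]), 'torque': array([0.01777144, 0.03753005, 0.00683474]), 'finger_gap': 1.0018182074645576}
scene {'vertical_fov': 49.72537043709505, 'cx': 323.6045392491833, 'cy': 185.94306060864426, 'dist_coeffs': array([-0.10999231,  0.        ,  0.        ,  0.        ,  0.        ]), 'xyz': array([1.22240501, 0.36107335, 0.55901513]), 'attitude': array([[-0.44243665, -0.46539386,  0.76658879],
       [ 0.89657692, -0.21049053,  0.38967109],
       [-0.01999085,  0.85971059,  0.51039012]])}
side {'vertical_fov': 47.80682140066787, 'cx': 316.62932864979757, 'cy': 194.05990298001566, 'dist_coeffs': array([-0.01902138,  0.        ,  0.        ,  0.        ,  0.        ]), 'xyz': array([0.17401233, 0.50953654, 0.80983553]), 'attitude': array([[-0.81327608,  0.4477225 , -0.37165384],
       [-0.58175784, -0.63862086,  0.50370747],
       [-0.01182473,  0.62586577,  0.77984115]])}
wrist {'vertical_fov': 64.11133747635084, 'cx': 319.660530914873, 'cy': 199.86023586207116, 'dist_coeffs': array([-0.0280758,  0.       ,  0.       ,  0.       ,  0.       ]), 'xyz': array([0.05623405, 0.52666799, 0.37289401]), 'attitude': array([[ 0.23473116, -0.93474703, -0.26673821],
       [ 0.97205963,  0.22539268,  0.06556069],
       [-0.00116182, -0.27467458,  0.96153654]])}
```

View pics/scene0.png

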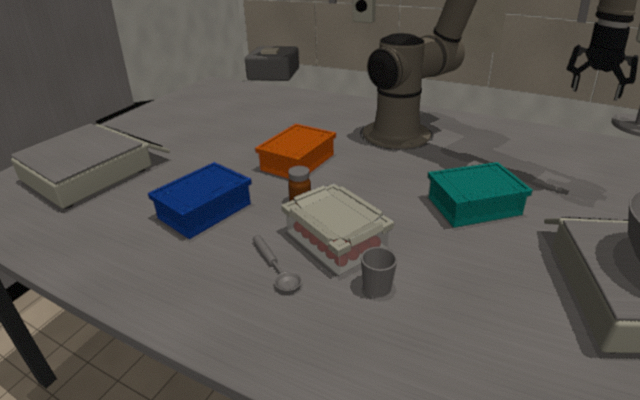

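View pics/side0.png

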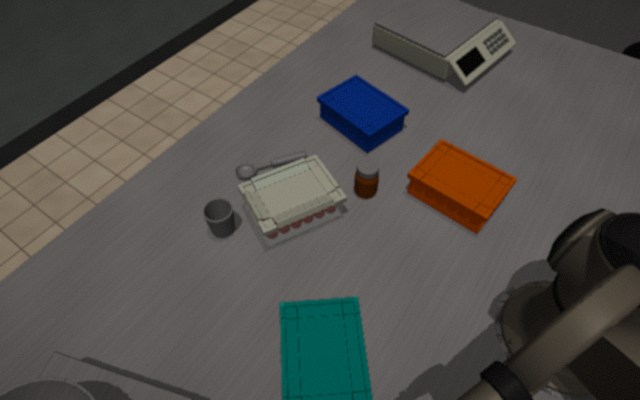

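View pics/wrist0.png

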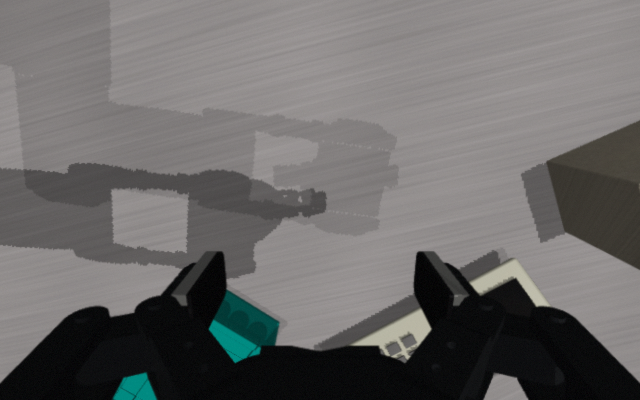

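```bash
cat > h.py <<'E'
import numpy as np, cv2
def K(c):
    f=200/np.tan(np.radians(c["vertical_fov"])/2)
    return np.array([[f,0,c["cx"]],[0,f,c["cy"]],[0,0,1.]])
def ray(c,uv):
    p=cv2.undistortPoints(np.array(uv,float).reshape(-1,1,2),K(c),c["dist_coeffs"]).reshape(-1,2)
    d=np.c_[p[:,0],-p[:,1],-np.ones(len(p))]
    return d@c["attitude"].T
def onplane(c,uv,z):
    d=ray(c,uv); o=c["xyz"]; return o+d*((z-o[2])/d[:,2])[:,None]
def proj(c,P):
    q=(np.atleast_2d(P)-c["xyz"])@c["attitude"]; q=q*[1,-1,-1]
    return cv2.projectPoints(q.reshape(-1,1,3),np.zeros(3),np.zeros(3),K(c),c["dist_coeffs"])[0].reshape(-1,2)
def tri(c1,u1,c2,u2):
    A=np.zeros((3,3));b=np.zeros(3)
    for c,u in((c1,u1),(c2,u2)):
        d=ray(c,[u])[0];d/=np.linalg.norm(d);M=np.eye(3)-np.outer(d,d);A+=M;b+=M@c["xyz"]
    return np.linalg.solve(A,b)
E
python3 - <<'E'
from cell import r
import cv2
for n,(x0,y0) in (("scene",(240,160)),("side",(190,130))):
    c=r.capture(n)["color"][y0:y0+140,x0:x0+180,::-1]
    cv2.imwrite(f"pics/{n}1.png",cv2.resize(c,None,fx=4.25,fy=4.25,interpolation=cv2.INTER_CUBIC)[:600])
E
```

```text
(no output)
```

View pics/scene1.png

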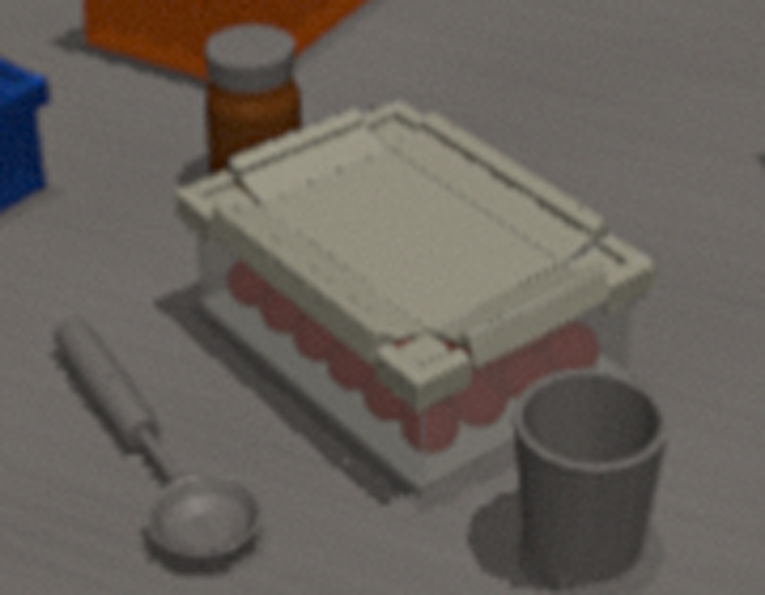

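View pics/side1.png

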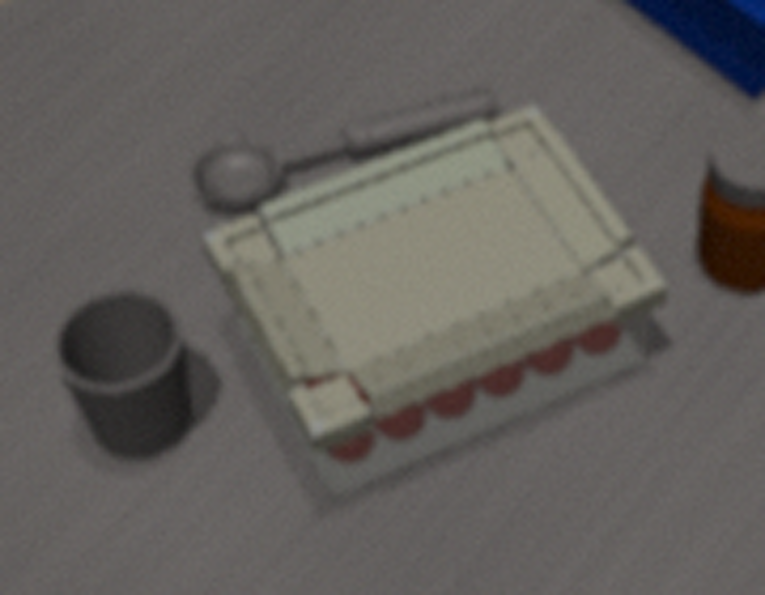

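```bash
cat > m.py <<'E'
from cell import r
from h import *
S=r.capture("scene");D=r.capture("side")
sc=np.array([[413,383],[180,192],[400,101],[653,263]])/4.25+[240,160]
sd=np.array([[206,236],[535,107],[664,290],[313,438]])/4.25+[190,130]
T=[]
for a,b in zip(sc,sd):
    p=tri(S,a,D,b);T.append(p);print(p.round(4), (onplane(S,[a],.07)[0]-onplane(D,[b],.07)[0]).round(4))
T=np.array(T);print("A-B",np.linalg.norm(T[0]-T[1]),"B-C",np.linalg.norm(T[1]-T[2]),np.linalg.norm(T[2]-T[3]),np.linalg.norm(T[3]-T[0]))
c=T.mean(0);y=(T[0]+T[3]-T[1]-T[2])[:2];x=(T[0]+T[1]-T[2]-T[3])[:2]
print(c,np.degrees(np.arctan2(x[1],x[0])),np.degrees(np.arctan2(-y[0],y[1])))
E
python3 m.py
```

```text
[0.6777 0.1083 0.0694] [ 0.001  -0.0001 -0.    ]
[ 0.5928 -0.0571  0.0704] [-0.0002  0.0032 -0.    ]
[0.4696 0.0051 0.0699] [ 0.0001 -0.0004 -0.    ]
[0.5546 0.1721 0.0702] [-0.0003  0.0006 -0.    ]
A-B 0.18594828599060184 B-C 0.13795654981423675 0.18741211565763144 0.1386432998040755
[0.57368919 0.0571062  0.06998098] -27.073173512258094 -27.06463560545023
```

```bash
cat > g.py <<'E'
from cell import r
import numpy as np, sys
C=np.array([.5737,.0571]);a=np.radians(-27.07);bx=np.array([np.cos(a),np.sin(a)]);by=np.array([-bx[1],bx[0]])
P={"far":C+.0655*bx,"near":C-.0655*bx,"left":C+.0905*by,"right":C-.0905*by}
def go():
    s=r.state();R=s["orientation"]
    print("t",round(s["clock"],2),"ee",s["ee_pos"].round(4),"F",s["force"].round(1),"gap",round(s["finger_gap"],3),"yaw_y",np.degrees(np.arctan2(R[1,1],R[0,1])).round(2),"tilt",R[:2,2].round(4),"q",s["qpos"].round(2))
    for k,p in P.items():
        d=np.r_[p-s["ee_pos"][:2],.095-s["ee_pos"][2]]
        print(k,p.round(4),"tool delta mm",(R.T@d*1000).round(1))
go()
E
python3 g.py
python3 - <<'E'
from cell import r
from h import *
S=r.capture("scene");D=r.capture("side")
# jar cap top centre, cup rim centre
print(onplane(S,[np.array([250,43])/4.25+[240,160]],.085),onplane(S,[np.array([590,415])/4.25+[240,160]],.07),onplane(D,[np.array([122,342])/4.25+[190,130]],.07))
from g import P
E
```

```text
t 0.35 ee [0.1236 0.5102 0.2562] F [-0.4 -0.3  0.1] gap 0.998 yaw_y 76.37 tilt [-0.0001 -0.0002] q [ 1.19  0.34  1.52  0.    1.28 -0.15]
far [0.632  0.0273] tool delta mm [-607.8 -349.5  161.2]
near [0.5154 0.0869] tool delta mm [-480.4 -319.1  161.2]
left [0.6149 0.1377] tool delta mm [-565.2 -246.3  161.2]
right [ 0.5325 -0.0235] tool delta mm [-523.1 -422.3  161.2]
[[ 0.4700123  -0.08435942  0.085     ]] [[0.66688264 0.18285163 0.07      ]] [[0.66597228 0.18208793 0.07      ]]
t 0.45 ee [0.1237 0.5102 0.2563] F [0.4 0.3 0.3] gap 1.0 yaw_y 76.37 tilt [-0. -0.] q [ 1.19  0.34  1.52  0.    1.28 -0.15]
far [0.632  0.0273] tool delta mm [-607.8 -349.6  161.3]
near [0.5154 0.0869] tool delta mm [-480.4 -319.1  161.3]
left [0.6149 0.1377] tool delta mm [-565.2 -246.3  161.3]
right [ 0.5325 -0.0235] tool delta mm [-523.1 -422.4  161.3]
```

Emit:
servo_tool --pt "255 0 0 0 0 0 0.118" --pt "255 0 0 0 0 0 0.117" --pt "255 -40 -12 0 0 0 0" --pt "255 -45 -13 0 0 0 0" --pt "255 -45 -13 0 0 0 0" --pt "255 -45 -13 0 0 0 0" --pt "255 -45 -13 0 0 0 0" --pt "255 -45 -13 0 0 0 0" --pt "255 -45 -13 0 0 0 0" --pt "255 -40 -12 0 0 0 0" --grip_force 40

```text
clock: 1.7
ee_pos: [0.3899, 0.2588, 0.2565]
orientation: [[-0.89, 0.456, 0.0], [0.456, 0.89, 0.0], [-0.0, 0.0, -1.0]]
force: [0.5, 0.5, -0.5]
finger_gap: -0.005
```

```bash
python3 g.py
```

```text
t 1.7 ee [0.3899 0.2588 0.2565] F [ 0.5  0.5 -0.5] gap -0.005 yaw_y 62.88 tilt [0.0004 0.0003] q [ 0.42  0.24  1.67  0.    1.23 -0.68]
far [0.632  0.0273] tool delta mm [-321.   -95.7  161.5]
near [0.5154 0.0869] tool delta mm [-190.   -95.9  161.5]
left [0.6149 0.1377] tool delta mm [-255.4   -5.3  161.5]
right [ 0.5325 -0.0235] tool delta mm [-255.5 -186.3  161.5]
```

Emit:
servo_tool --pt "255 -45 -13 0 0 0 0" --pt "255 -50 -15 0 0 0 0" --pt "255 -50 -15 0 0 0 0" --pt "255 -50 -15 0 0 0 0" --pt "255 -50 -15 0 0 0 0" --pt "255 -46 -13 40 0 0 0" --pt "255 -30 -10 45 0 0 0" --pt "255 0 0 40 0 0 0" --pt "255 0 0 16 0 0 0" --pt "255 0 0 0 0 0 0"

```text
clock: 2.95
ee_pos: [0.6305, 0.0288, 0.1149]
orientation: [[-0.89, 0.455, -0.001], [0.455, 0.89, 0.0], [0.001, -0.0, -1.0]]
force: [-0.6, 0.6, 0.2]
finger_gap: 0.001
```

```bash
python3 g.py
python3 - <<'E'
from cell import r
import cv2
for n,(x0,y0) in (("scene",(240,120)),("side",(190,130))):
    c=r.capture(n)["color"][y0:y0+140,x0:x0+180,::-1]
    cv2.imwrite(f"pics/{n}2.png",cv2.resize(c,None,fx=4.25,fy=4.25,interpolation=cv2.INTER_CUBIC)[:600])
E
```

```text
t 2.95 ee [0.6305 0.0288 0.1149] F [-0.6  0.6  0.2] gap 0.001 yaw_y 62.93 tilt [-0.0014  0.0003] q [-0.08  0.67  1.39  0.    1.09 -1.17]
far [0.632  0.0273] tool delta mm [-2.  -0.6 19.9]
near [0.5154 0.0869] tool delta mm [129.   -0.6  20.1]
left [0.6149 0.1377] tool delta mm [63.5 89.9 20. ]
right [ 0.5325 -0.0235] tool delta mm [ 63.5 -91.1  20.1]
```

View pics/scene2.png

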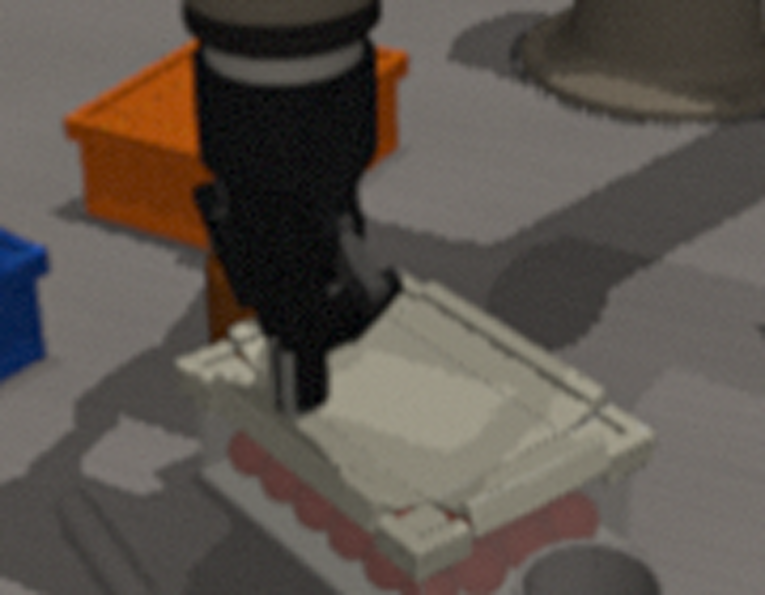

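View pics/side2.png

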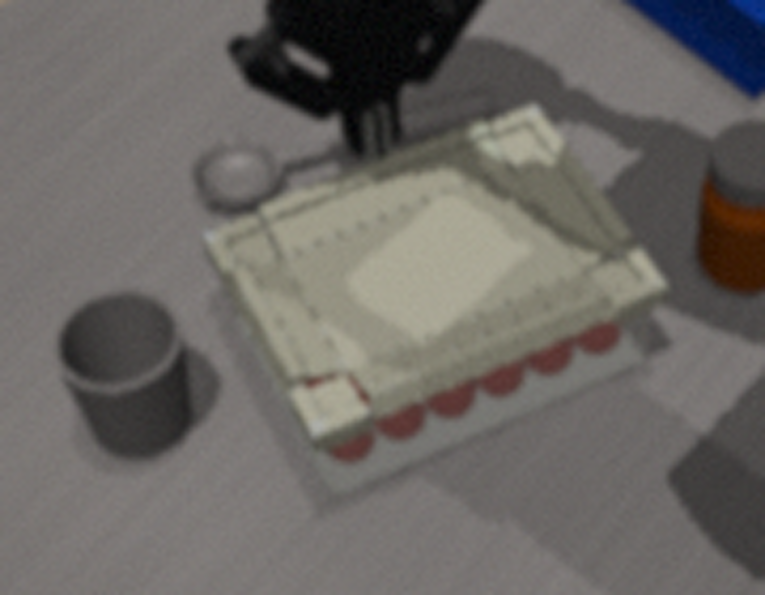

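The fingertips stand just over the middle of the far rim, at about (300,405) in the scene crop. I'll press here.

Emit:
servo_tool --pt "255 -2 -0.6 4 0 0 0" --pt "255 0 0 5 0 0 0" --pt "255 0 0 3 0 0 0" --pt "255 0 0 3 0 0 0" --pt "255 0 0 2 0 0 0" --pt "255 0 0 2 0 0 0" --pt "255 0 0 1 0 0 0" --pt "255 0 0 0 0 0 0"

```text
clock: 4.05
ee_pos: [0.6339, 0.0263, 0.0969]
orientation: [[-0.89, 0.456, 0.004], [0.456, 0.89, -0.001], [-0.004, 0.001, -1.0]]
force: [2.1, -1.8, 6.0]
finger_gap: -0.003
```

Emit:
servo_tool --pt "255 0 0 1 0 0 0" --pt "255 0 0 1 0 0 0" --pt "255 0 0 1 0 0 0" --pt "255 0 0 0 0 0 0"

```text
clock: 4.55
ee_pos: [0.6344, 0.026, 0.0949]
orientation: [[-0.89, 0.455, 0.006], [0.455, 0.89, -0.001], [-0.006, 0.001, -1.0]]
force: [0.1, -3.7, 11.2]
finger_gap: 0.001
```

Emit:
servo_tool --pt "255 0.5 0 1 0 0 0" --pt "255 0.5 0 1 0 0 0" --pt "255 0 0 1 0 0 0" --pt "255 0 0 1 0 0 0" --pt "255 0 0 0 0 0 0"

```text
clock: 5.18
ee_pos: [0.6345, 0.0261, 0.0944]
orientation: [[-0.89, 0.455, 0.01], [0.455, 0.89, -0.002], [-0.01, 0.002, -1.0]]
force: [-5.4, -4.8, 30.5]
finger_gap: 0.0
```

Emit:
servo_tool --pt "255 0 0 -7 0 0 0" --pt "255 0 0 -20 0 0 0" --pt "255 40 0 0 0 0 0" --pt "255 45 0 0 0 0 0" --pt "255 45 0 0 0 0 0" --pt "255 0 0 0 0 0 0"

```text
clock: 5.92
ee_pos: [0.5128, 0.088, 0.1151]
orientation: [[-0.891, 0.454, -0.003], [0.454, 0.891, 0.0], [0.003, -0.001, -1.0]]
force: [0.3, -0.2, 1.0]
finger_gap: 0.0
```

```bash
python3 g.py
python3 - <<'E'
from cell import r
import cv2
for n,(x0,y0) in (("scene",(240,120)),("side",(190,130))):
    c=r.capture(n)["color"][y0:y0+140,x0:x0+180,::-1]
    cv2.imwrite(f"pics/{n}3.png",cv2.resize(c,None,fx=4.25,fy=4.25,interpolation=cv2.INTER_CUBIC)[:600])
E
```

```text
t 5.92 ee [0.5128 0.088  0.1151] F [ 0.3 -0.2  1. ] gap 0.0 yaw_y 63.03 tilt [-0.0031  0.0003] q [ 0.02  0.49  1.72  0.    0.93 -1.08]
far [0.632  0.0273] tool delta mm [-133.8    0.    19.7]
near [0.5154 0.0869] tool delta mm [-2.8  0.2 20. ]
left [0.6149 0.1377] tool delta mm [-68.5  90.6  19.7]
right [ 0.5325 -0.0235] tool delta mm [-68.2 -90.4  20. ]
```

View pics/scene3.png

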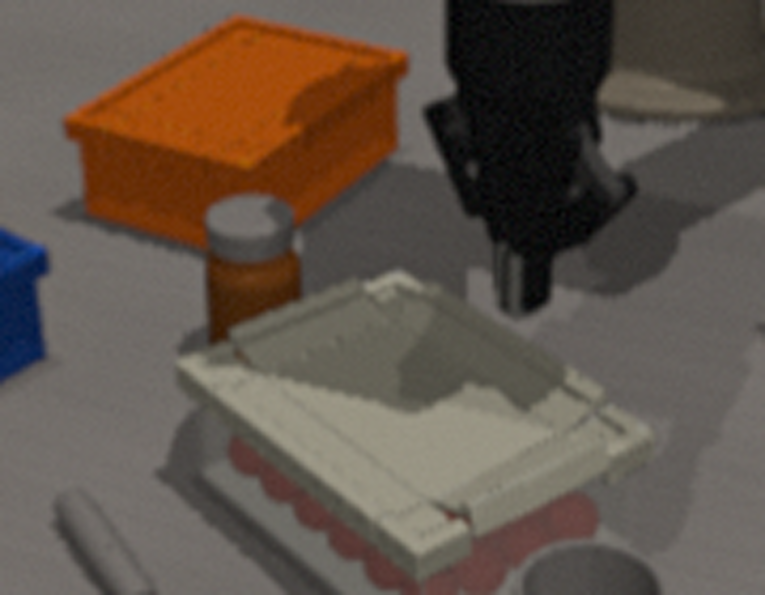

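View pics/side3.png

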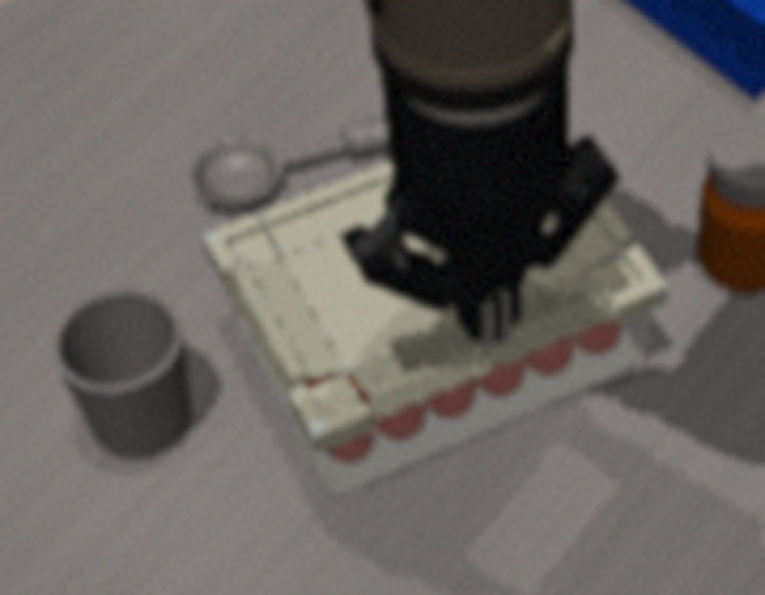

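The far rim now runs flush with its corners in scene3 (edge from (180,370) to (465,560)), and the box has not moved. The tool is over the near rim.

Emit:
servo_tool --pt "255 -1 0 4 0 0 0" --pt "255 -0.5 0 5 0 0 0" --pt "255 0 0 3 0 0 0" --pt "255 0 0 3 0 0 0" --pt "255 0 0 2 0 0 0" --pt "255 0 0 2 0 0 0" --pt "255 0 0 2 0 0 0" --pt "255 0 0 1 0 0 0" --pt "255 0 0 0 0 0 0"

```text
clock: 7.15
ee_pos: [0.5158, 0.0865, 0.0946]
orientation: [[-0.89, 0.456, -0.003], [0.456, 0.89, 0.001], [0.003, -0.0, -1.0]]
force: [-9.7, 3.2, 19.5]
finger_gap: 0.007
```

Emit:
servo_tool --pt "255 0 0 1 0 0 0" --pt "255 0 0 1 0 0 0" --pt "255 0 0 0 0 0 0"

```text
clock: 7.52
ee_pos: [0.5158, 0.0865, 0.0943]
orientation: [[-0.89, 0.455, -0.002], [0.455, 0.89, 0.001], [0.002, 0.0, -1.0]]
force: [-15.4, 3.3, 34.6]
finger_gap: 0.001
```

Emit:
servo_tool --pt "255 0 0 -7 0 0 0" --pt "255 0 0 -28 0 0 0" --pt "255 -22 30 0 0 0 0" --pt "255 -22 30 0 0 0 0" --pt "255 -22 30 0 0 0 0" --pt "255 0 0 0 0 0 0.1745" --pt "255 0 0 0 0 0 0.1745" --pt "255 0 0 0 0 0 0.1745" --pt "255 0 0 0 0 0 0.1745" --pt "255 0 0 0 0 0 0.1745"

```text
clock: 8.78
ee_pos: [0.6169, 0.1358, 0.1256]
orientation: [[-0.218, 0.976, -0.001], [0.976, 0.218, 0.0], [0.0, -0.001, -1.0]]
force: [-0.3, -1.0, -0.5]
finger_gap: 0.003
```

Emit:
servo_tool --pt "255 0 0 0 0 0 0.1745" --pt "255 0 0 0 0 0 0.1745" --pt "255 0 0 0 0 0 0.1745" --pt "255 0 0 0 0 0 0.1745" --pt "255 0 0 0 0 0 0"

```text
clock: 9.4
ee_pos: [0.6169, 0.1358, 0.1257]
orientation: [[0.454, 0.891, -0.001], [0.891, -0.454, -0.0], [-0.0, -0.001, -1.0]]
force: [0.2, 1.1, 0.3]
finger_gap: -0.006
```

```bash
python3 g.py
python3 - <<'E'
from cell import r
import cv2
for n,(x0,y0) in (("scene",(240,120)),("side",(190,130))):
    c=r.capture(n)["color"][y0:y0+140,x0:x0+180,::-1]
    cv2.imwrite(f"pics/{n}4.png",cv2.resize(c,None,fx=4.25,fy=4.25,interpolation=cv2.INTER_CUBIC)[:600])
E
```

```text
t 9.4 ee [0.6169 0.1358 0.1257] F [0.2 1.1 0.3] gap -0.006 yaw_y -27.0 tilt [-0.0007 -0.    ] q [0.1  0.65 1.38 0.   1.11 0.57]
far [0.632  0.0273] tool delta mm [-89.8  62.8  30.7]
near [0.5154 0.0869] tool delta mm [-89.6 -68.2  30.8]
left [0.6149 0.1377] tool delta mm [ 0.8 -2.6 30.7]
right [ 0.5325 -0.0235] tool delta mm [-180.2   -2.8   30.8]
```

View pics/scene4.png

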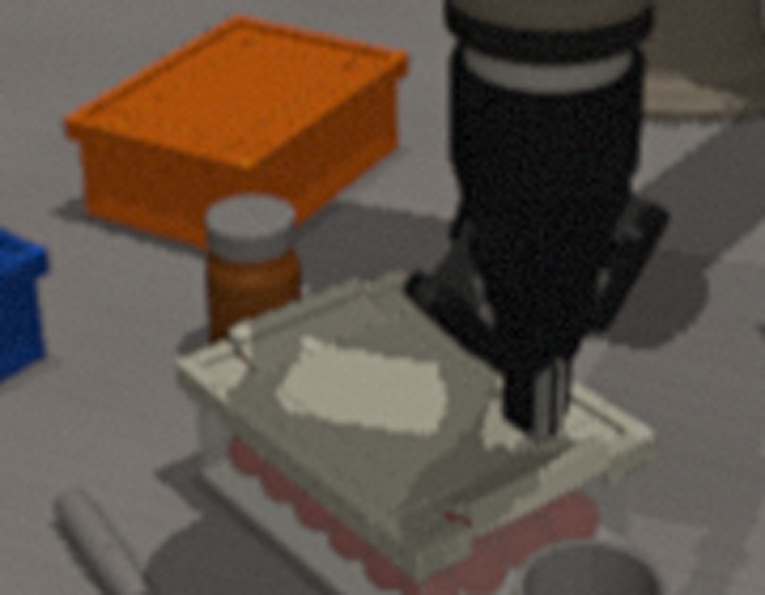

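View pics/side4.png

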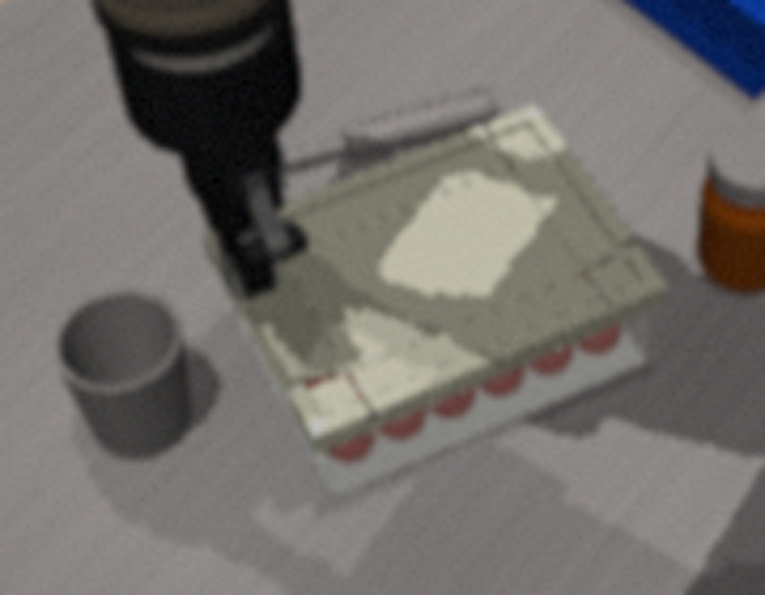

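Near and far rims are closed and the box is still in place. The tool is over the left rim, about (545,435) in the scene crop.

Emit:
servo_tool --pt "255 0.8 -2.6 7 0 0 0" --pt "255 0 0 8 0 0 0" --pt "255 0 0 5 0 0 0" --pt "255 0 0 3 0 0 0" --pt "255 0 0 3 0 0 0" --pt "255 0 0 2 0 0 0" --pt "255 0 0 2 0 0 0" --pt "255 0 0 2 0 0 0" --pt "255 0 0 1 0 0 0" --pt "255 0 0 0 0 0 0"

```text
clock: 10.75
ee_pos: [0.616, 0.1398, 0.0952]
orientation: [[0.455, 0.891, 0.004], [0.891, -0.455, 0.003], [0.004, 0.002, -1.0]]
force: [-0.2, 6.7, 8.1]
finger_gap: 0.001
```

Emit:
servo_tool --pt "255 -0.5 0 1 0 0 0" --pt "255 -0.5 0 1 0 0 0" --pt "255 0 0 1 0 0 0" --pt "255 0 0 1 0 0 0" --pt "255 0 0 0 0 0 0"

```text
clock: 11.38
ee_pos: [0.6162, 0.1397, 0.0945]
orientation: [[0.455, 0.891, 0.007], [0.891, -0.455, 0.004], [0.007, 0.005, -1.0]]
force: [-6.6, 7.8, 27.2]
finger_gap: -0.001
```

Emit:
servo_tool --pt "255 0 0 1 0 0 0" --pt "255 0 0 0 0 0 0" --pt "255 0 0 -8 0 0 0" --pt "255 0 0 -30 0 0 0" --pt "255 -40 0 0 0 0 0" --pt "255 -50 0 0 0 0 0" --pt "255 -50 0 0 0 0 0" --pt "255 -40 0 0 0 0 0" --pt "255 0 0 0 0 0 0" --pt "255 0 0 0 0 0 0"

```text
clock: 12.62
ee_pos: [0.533, -0.0231, 0.1264]
orientation: [[0.456, 0.89, 0.001], [0.89, -0.456, 0.0], [0.001, 0.0, -1.0]]
force: [0.0, -0.3, 0.0]
finger_gap: -0.003
```

```bash
python3 g.py
python3 - <<'E'
from cell import r
import cv2
for n,(x0,y0) in (("scene",(240,120)),("side",(190,130))):
    c=r.capture(n)["color"][y0:y0+140,x0:x0+180,::-1]
    cv2.imwrite(f"pics/{n}5.png",cv2.resize(c,None,fx=4.25,fy=4.25,interpolation=cv2.INTER_CUBIC)[:600])
E
```

```text
t 12.62 ee [ 0.533  -0.0231  0.1264] F [ 0.  -0.3  0. ] gap -0.003 yaw_y -27.1 tilt [0.0006 0.0002] q [-0.19  0.5   1.68  0.    0.97  0.29]
far [0.632  0.0273] tool delta mm [89.9 65.2 31.5]
near [0.5154 0.0869] tool delta mm [ 89.9 -65.8  31.4]
left [0.6149 0.1377] tool delta mm [180.4  -0.3  31.5]
right [ 0.5325 -0.0235] tool delta mm [-0.6 -0.2 31.4]
```

View pics/scene5.png

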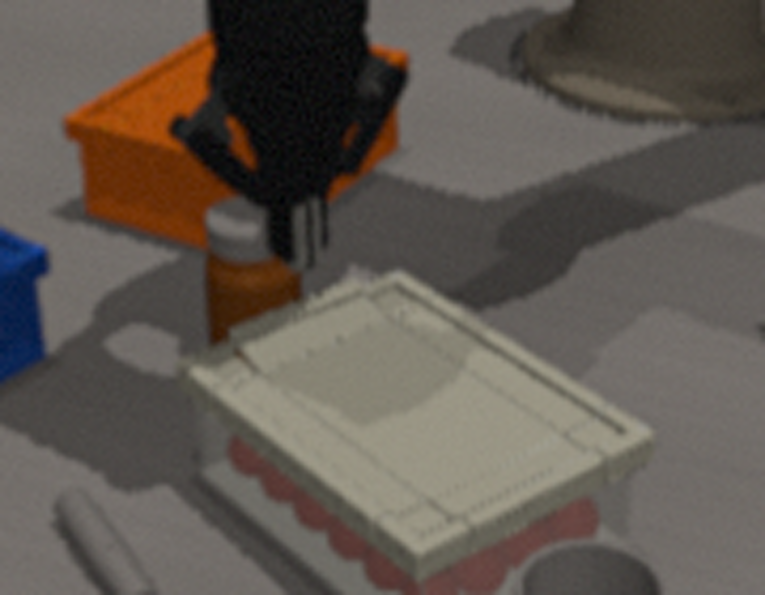

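View pics/side5.png

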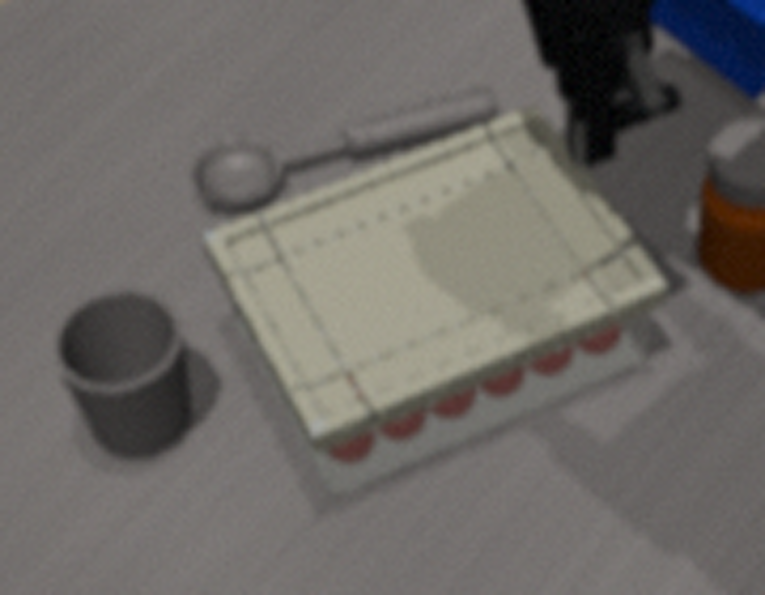

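Three rims are flush, with straight edges and no gaps at the corners. Only the right rim, by the jar, is still raised, and the tool is over it.

Emit:
servo_tool --pt "255 0 0 7 0 0 0" --pt "255 0 0 8 0 0 0" --pt "255 0 0 5 0 0 0" --pt "255 0 0 3 0 0 0" --pt "255 0 0 3 0 0 0" --pt "255 0 0 2 0 0 0" --pt "255 0 0 2 0 0 0" --pt "255 0 0 2 0 0 0" --pt "255 0 0 2 0 0 0" --pt "255 0 0 0 0 0 0"

```text
clock: 13.98
ee_pos: [0.5322, -0.0245, 0.0945]
orientation: [[0.455, 0.891, 0.0], [0.891, -0.455, -0.002], [-0.002, 0.001, -1.0]]
force: [-8.7, -4.3, 20.7]
finger_gap: -0.001
```

Emit:
servo_tool --pt "255 0 0 1 0 0 0" --pt "255 0 0 1 0 0 0" --pt "255 0 0 0 0 0 0"

```text
clock: 14.35
ee_pos: [0.5324, -0.0245, 0.0942]
orientation: [[0.455, 0.891, 0.002], [0.891, -0.455, -0.002], [-0.001, 0.003, -1.0]]
force: [-13.6, -4.3, 35.1]
finger_gap: -0.001
```

Seated. I'll retract and move clear for a look.

Emit:
servo_tool --pt "255 0 0 -8 0 0 0" --pt "255 0 0 -30 0 0 0" --pt "255 0 0 -50 0 0 0" --pt "255 0 0 -50 0 0 0" --pt "255 0 -30 -40 0 0 0" --pt "255 0 -45 0 0 0 0" --pt "255 0 -40 0 0 0 0" --pt "255 0 0 0 0 0 0"

```text
clock: 15.35
ee_pos: [0.4283, 0.03, 0.2687]
orientation: [[0.454, 0.891, 0.0], [0.891, -0.454, 0.0], [0.0, 0.0, -1.0]]
force: [1.2, 0.2, 1.2]
finger_gap: -0.001
```

```bash
python3 g.py
python3 - <<'E'
from cell import r
import cv2
for n,(x0,y0) in (("scene",(240,160)),("side",(190,130))):
    c=r.capture(n)["color"][y0:y0+140,x0:x0+180,::-1]
    cv2.imwrite(f"pics/{n}6.png",cv2.resize(c,None,fx=4.25,fy=4.25,interpolation=cv2.INTER_CUBIC)[:600])
E
```

```text
t 15.35 ee [0.4283 0.03   0.2687] F [1.2 0.2 1.2] gap -0.001 yaw_y -26.99 tilt [0.0002 0.0003] q [-0.11  0.15  1.74  0.    1.24  0.36]
far [0.632  0.0273] tool delta mm [ 89.9 182.8 173.7]
near [0.5154 0.0869] tool delta mm [ 90.1  51.8 173.7]
left [0.6149 0.1377] tool delta mm [180.5 117.4 173.8]
right [ 0.5325 -0.0235] tool delta mm [ -0.5 117.2 173.7]
```

View pics/scene6.png

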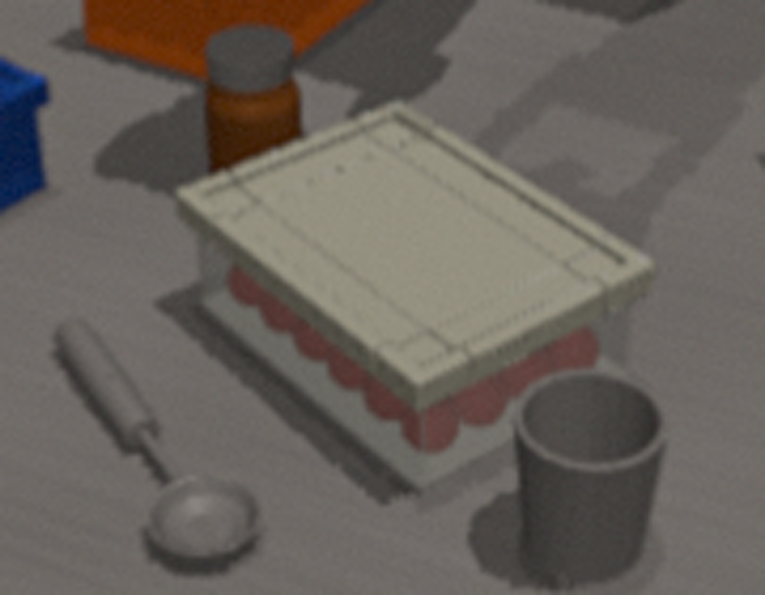

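View pics/side6.png

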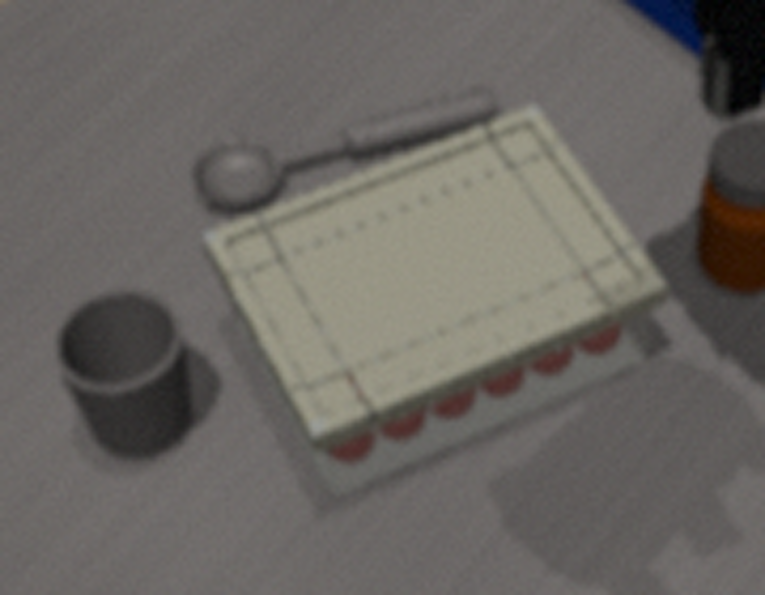

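```bash
python3 -c "
from cell import r
print(r.finish_job())"
```

```text
the job is handed in; nothing more can be done
None
```

I pressed all four rim sections with the closed fingertips, in the order far, near, left, right, and handed the job in at about 15.5 s.

- **Seating:** each section was pressed until the force rose sharply at its hard stop. The last readings were 30.5, 34.6, 27.2 and 35.1 N, and the left section got another 1 mm of press after its reading. The TCP height at the stops was 94.2–94.5 mm, so the fingertips were about 0.5–0.8 mm below the nominal 70 mm bead height, with all four within 0.3 mm of each other.
- **Last pictures:** both the scene and side views show the whole rim flush with its corners. The box, jar, cup and spoon look to be where they started, and the arm had moved clear.
- **Not fully settled:** a thin red line still shows at one seam, at the corner between the left and near sections. I took it for the normal gap between sections and did not check it further.
- **Sideways load:** pressing put up to about 16 N sideways on the near section and 14 N on the right one. The box showed no visible shift in the pictures taken afterwards.

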